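# Lock the water filter's cartridge cover

## Task

The cartridge cover of the white water filter unit is held by two slotted quarter-turn fasteners, and one of them is still open: its slot points across the cover, from front to back, instead of along the cover's length. Take the service key from its wooden stand, put its blade into the slot of the open fastener and turn it clockwise (seen from above) until it is fully home against its stop; then put the key back upright in its stand and let go. Leave the locked fastener locked and do not knock the other things about.

Things in the scene. Friction and masses are not known exactly. Their poses are not given: they have to be found in the camera images.
- unit: White water filter unit, a low box fixed to the worktop, 200 mm deep (x) by 340 mm long (y) by 90 mm tall with a grey cover on top; two brass pipe stubs on its +x side. Origin at the centre of its underside; z up. The fasteners stand on its top, 90 mm either side of the middle along its y axis.
- cam_a_slot (a point): Slot's mouth centre, at the top, of the OPEN fastener: round steel cap 76 mm across, its top 111 mm above the worktop, on the left or the right place of the cover. Slot 9 mm wide, 66 mm long, 14 mm deep, bevelled to about 16 mm wide at the mouth. The frame turns with the cap: x along the slot (either half turn suits the key), z up.
- cam_a (a joint): Turn of the open fastener, rad: starts at 0 to 0.35 (0: slot front to back, along the unit's x axis), grows clockwise seen from above to a hard stop at 1.571 (locked: slot along the unit's y axis, in line with two raised ticks). Steady friction about 0.12 N m; stays where it is left.
- cam_b_slot (a point): Centre of the slot's mouth of the other, already LOCKED fastener; same shape as the first, on the other place of the cover.
- cam_b (a joint): Turn of the locked fastener, same meaning: starts at about 1.57, locked, and must stay so.
- key: Service key, loose, 120 mm tall, 0.1 to 0.2 kg, upright in the stand. Origin: centre of the blade's lower end; z up to the handle. Steel blade 40 (x) by 6 mm (y), z 0 to 50 mm; flange 64 x 34 mm, z 50 to 56; black handle 50 (x) by 24 mm (y), z 56 to 120, gripped across its 24 mm. Either half turn fits slot and stand.
- stand_mouth (a point): Centre of the well's mouth, at the top (66 mm above the worktop), of the wooden stand, a block 100 x 75 x 66 mm fixed to the worktop at the right. Well 51 mm (this frame's x) by 15 mm (y), 56 mm deep, 4 mm bevel; z up. The key stands in it, its flange resting on the block: its origin is then 50 mm below this point.
- mug: Bystander, leave it: white mug, 80 mm wide, 92 mm tall, on the worktop between stand and unit, nearer the robot. Origin at its underside.
- bowl: Bystander, leave it: glass bowl, 150 mm wide, 65 mm tall, left side. Origin at its underside.
- jar: Bystander, leave it: amber glass jar, 72 mm wide, 100 mm tall, at the right beyond the stand. Origin at its underside.
- carton: Bystander, leave it: cardboard carton, 60 x 120 x 45 mm tall, beyond the task's things. Origin at its underside.
- spatula: Bystander, leave it: spatula lying on the worktop at the near left. Origin at its underside.
- beaker: Bystander, leave it: yellow plastic beaker, 72 mm wide, 110 mm tall, far right. Origin at its underside.
- cutter: Bystander, leave it: round steel biscuit cutter, 48 mm wide, 22 mm tall, lying on the filter unit's cover between the two fasteners. Origin at its underside.
There are look-alikes about, which are no part of the job. Leave any turquoise look-alike of the part that bears stand_mouth alone.

How it is judged:
By the outcome, as a careful person would: the job done as asked, in the order asked, and still so for the second after the job is handed in, with the robot touching nothing.
It also fails if it takes over 58 s, if anything falls off the work surface, if the arm or the gripper's body presses on something with over 40 N, if the wrist force passes 120 N, or if a joint passes its speed limit or range.

## Robot

A 6-joint arm with a two-finger parallel gripper is mounted at the origin on the work surface. World frame = base frame: x ahead of the robot, y to its left, z up, the work surface at z = 0. Lengths are in m, angles in rad, forces in N, time in s.
With the tool pointing down it reaches from about 0.225 to 0.875 m from the base axis. Payload 3.4 kg.
Tool frame: the origin (TCP) lies between the finger pads; the fingertips stand 22 mm ahead of it and the grasp point (between the pads) lies 3 mm ahead of it (manip.finger_overhang is the distance from the TCP to the fingertips, in m); z points along the fingers, y is the line along which they close (so a half turn about z gives the same grasp; the last joint's range is limited). The gripper opens to 85 mm and grips with 20 to 120 N. Pads are 22 mm wide; open, the fingers measure 114 mm over their backs; the gripper's body (76 mm by 85 mm) begins 54 mm behind the grasp point. The pads swing forward as they close: fully open they stand 13 mm farther back than shut.
Start: joints at [-1.373, 0.276, 1.505, -0, 1.361, -0.121], TCP at [0.18, -0.546, 0.253] pointing down, gripper open.
Joint ranges: [-2.89, 2.89], [-0.75, 2.08], [0.22, 2.7], [-1.18, 4.32], [0.11, 2.71], [-2.7, 2.7]. Speed limits (rad/s): [2.57, 2.57, 3.14, 3.14, 3.14, 3.14].

## Interface

Orientations are given as a unit quaternion [w, x, y, z].
In Python, from rig import get_state, eyes, order, manip gives the robot as it stands.
- The arm moves only by the tool drive_tool, never from a script. Its argument "rows" is a list of rows, each a list of 4 numbers: the shift along the tool's x, y, z in units of 25 mm (1.0 is 25 mm), then the turn about the tool's z in units of 6 degrees (1.0 is 6 degrees). A call has exactly 8 rows; each row is the pose to reach, as a shift and turn from the pose commanded when the call began, along the tool's axes at that moment; what a row does not reach only later rows make up. A row lasts 1/12 s, in which the tool goes at most 41.7 mm and 7.16 degrees, less where a joint would pass 70% of its speed; a pose out of reach is approached as far as the arm can. A call with a gripper value outside its range is refused whole. "grip" is the finger opening in mm, from 0 to 85.4, set as the call begins (left out, the last holds). The fingers move at their own pace and stop on an object; "newtons" is the grip in N (left out, the last holds). Time passes only in rows, so rows that repeat a pose let the fingers close, or fill a call up. It gives the time, the measured TCP pose, the force, the opening and the grip force at its end, in the units of the state.
- get_state(): the state, without advancing time (a new reading comes with each control period).
- eyes.get_image(name): name is "scene" or "top" or "wrist"; returns (picture, depth): 480x640x3 uint8, red, green, blue; 480x640 float32, m along the optical axis (not along the pixel's ray), 0 where there is no reading.
- eyes.camera_info(name): a dict with "fx", "fy", "cx", "cy" (pixels), "dist" ([k1, k2, p1, p2, k3] as OpenCV has them; the pictures are not rectified), "R" (3x3) and "t" (3): a world point X has camera coordinates R X + t. Camera axes: x right, y down, z forward; pixel columns grow to the right and rows downward; lengths in m; the calibration is good to about 2 mm. A picture is of the moment at which its call begins: read the wrist's pose just before it. camera_info takes no time and is no camera call; for the wrist camera it gives the pose at the moment of the call.
- order.sign_off(): hands the job in; it is judged then, once.
The state is a dict: "clock": time; "qpos": joint angles; "qd": joint speeds; "effort": joint torques, N m; "position": TCP position; "ee_rot": TCP orientation; "contact_force": force on the tool from outside, world axes, zero at the start; "moment": the same for the moment, N m; "width": finger opening in m; "gripper_force": force on a finger pad.
Only numpy, scipy, OpenCV 4.12 (cv2) and the standard library are available. Lean on these libraries where they do the work, as an engineer would, in place of code of your own. Each camera call takes 0.05 s, during which the arm holds its last target. There are 200 camera calls.

## Working session

There is one attempt and no reset: what is moved stays moved. The work goes in short steps, Python scripts to look and compute and a tool call to move; the robot and the scene stay as the last step left them, time stands still between calls to the robot, and variables do not carry over. Pictures are saved under pics/ and viewed, at most 10 in all, crops included, and the job is handed in when it is done.

Besides the shell and the picture viewer there is one more tool, called after "Request:" as name([rows], argument=value, ...), one row to a line, values as JSON. drive_tool: Moves the arm, as the interface text tells. Its arguments: {"type":"object","properties":{"rows":{"type":"array","items":{"type":"array","items":{"type":"number"}}},"grip":{"type":"number"},"newtons":{"type":"number"}},"required":["rows"]}

```bash
mkdir -p pics; cat > h.py <<'E'
import numpy as np, cv2
from rig import get_state, eyes, order, manip
def grab(n):
    info=eyes.camera_info(n); im,d=eyes.get_image(n); np.savez(''+n+'.npz',im=im,d=d,**{k:np.array(info[k]) for k in info}); return im,d,info
def load(n):
    z=np.load(''+n+'.npz'); return z['im'],z['d'],z
def px2w(i,u,v,z=None,depth=None):
    K=np.array([[i['fx'],0,i['cx']],[0,i['fy'],i['cy']],[0,0,1]],float)
    p=cv2.undistortPoints(np.array([[[u,v]]],float),K,np.array(i['dist'],float))[0,0]
    r=np.array([p[0],p[1],1]); R=np.array(i['R']);t=np.array(i['t'])
    if depth is not None: return R.T@(r*depth-t)
    c=-R.T@t; w=R.T@r; return c+w*(z-c[2])/w[2]
E
python3 - <<'E'
from h import *
for n in ['scene','top']:
    im,d,i=grab(n); cv2.imwrite(f'pics/{n}0.png',im[:,:,::-1]); print(n,-np.array(i['R']).T@np.array(i['t']),i['fx'])
print(get_state(), manip.finger_overhang)
E
```

```text
scene [1.08538459 0.28903999 0.93141281] 450.7035747593482
top [0.40564233 0.00984424 1.51295768] 504.81371997202245
{'clock': 0.1, 'qpos': array([-1.37297016e+00,  2.76529042e-01,  1.50599479e+00,  8.44306944e-06,
        1.36072835e+00, -1.20980784e-01]), 'qd': array([-0.00043523,  0.00011918, -0.0026903 ,  0.00074982,  0.00037707,
       -0.00284548]), 'effort': array([ 1.89854363e-03, -4.17698765e+01, -2.46404618e+01, -1.67028111e-04,
        5.73807542e-03,  9.84272077e-07]), 'position': array([ 0.18014579, -0.54559029,  0.25253242]), 'ee_rot': array([-8.29313251e-04,  9.87321945e-01,  1.58728345e-01, -2.77490878e-05]), 'contact_force': array([-0.31169954, -0.38990948,  0.10877962]), 'moment': array([0.04026622, 0.01172789, 0.00825729]), 'gripper_force': 0.0, 'width': 0.08544713090242388} 0.022
```

View pics/top0.png

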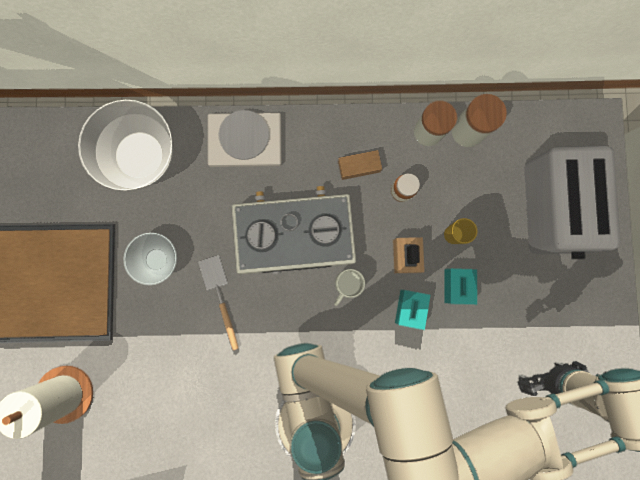

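View pics/scene0.png

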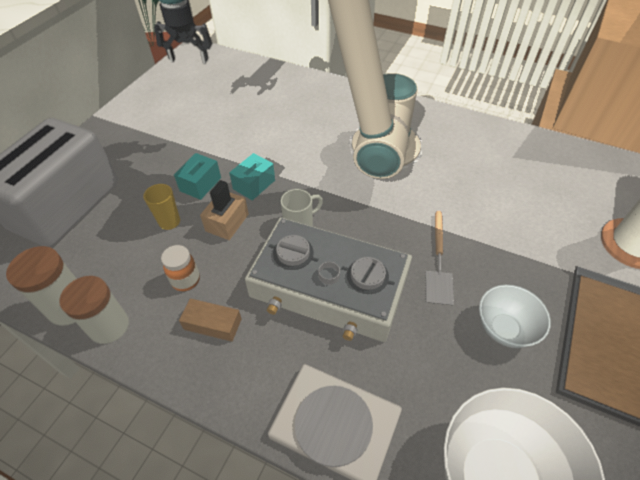

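The top view shows the open fastener at the left, about (262,235). The locked one is at (325,229), and the key in its wooden stand at (410,254). I'll enlarge these areas.

```bash
python3 - <<'E'
from h import *
im,d,i=load('top')
a=cv2.resize(im[190:280,228:362],None,fx=4.4,fy=4.4,interpolation=cv2.INTER_CUBIC)[:,:,::-1]
b=cv2.resize(im[230:280,385:435],None,fx=4,fy=4,interpolation=cv2.INTER_CUBIC)[:,:,::-1]
s,_,_=load('scene')
c=cv2.resize(s[175:240,195:250],None,fx=3,fy=3,interpolation=cv2.INTER_CUBIC)[:,:,::-1]
o=np.zeros((600,600,3),np.uint8);o[:a.shape[0],:a.shape[1]]=a;o[400:600,:200]=b;o[400:595,300:465]=c
cv2.imwrite('pics/crop1.png',o)
for n,(u,v) in dict(capA=(262,235),capB=(325,229),key=(411,254),block=(400,243),cover=(295,240),table=(380,250)).items():
    print(n,d[v,u],px2w(i,u,v,depth=d[v,u]).round(4))
E
```

```text
capA 1.4178355 [0.5409 0.141  0.1012]
capB 1.4300538 [ 0.5562 -0.0366  0.0909]
key 1.3835654 [ 0.4795 -0.2692  0.1309]
block 1.4577429 [ 0.5155 -0.2531  0.0598]
cover 1.4257469 [0.5261 0.0488 0.0921]
table 1.5164403 [ 0.4999 -0.2034 -0.0008]
```

View pics/crop1.png

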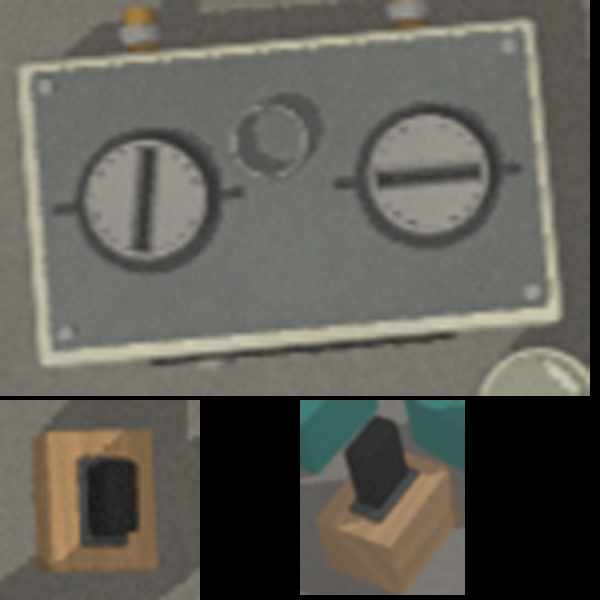

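The enlarged crop shows slot A running from (149,148) to (141,250) and the locked slot from (378,181) to (480,171). The handle top is near (115,496). Next I'll get precise geometry from it.

```bash
python3 - <<'E'
from h import *
im,d,i=load('top')
f=lambda x,y:(228+(x+.5)/4.4-.5,190+(y+.5)/4.4-.5)
W=lambda x,y,z:px2w(i,*f(x,y),z=z)[:2]
def rep(n,p,q): 
    v=q-p; print(n,'mid',((p+q)/2).round(4),'len',np.linalg.norm(v).round(4),'ang',np.degrees(np.arctan2(v[1],v[0])).round(2))
rep('slotA',W(141,250,.111),W(149,148,.111)); rep('slotB',W(480,171,.111),W(378,181,.111))
rep('ticksA',W(232,192,.093),W(65,209,.093)); rep('ticksB',W(512,168,.093),W(345,184,.093))
g=im.astype(float).mean(2)
# dark slot pixels and bright cap pixels
for n,c,r in (('A',(262,235),12.5),('B',(325.3,229.4),12.5)):
    v,u=np.mgrid[0:480,0:640]; m=np.hypot(u-c[0],v-c[1])<r
    dk=m&(g<85); p=np.array([px2w(i,a,b,z=.111)[:2] for a,b in zip(u[dk],v[dk])])
    e,V=np.linalg.eigh(np.cov(p.T)); ax=V[:,1]; print(n,dk.sum(),p.mean(0).round(4),np.degrees(np.arctan2(ax[1],ax[0])).round(2),np.sqrt(e*12).round(4))
# corners of cover
# key by depth
v,u=np.mgrid[225:285,380:440]; P=np.array([px2w(i,a,b,depth=d[b,a]) for a,b in zip(u.ravel(),v.ravel())])
for n,lo,hi in (('handletop',.12,.15),('block',.055,.08),('all>block',.05,.2)):
    m=(P[:,2]>lo)&(P[:,2]<hi); q=P[m]
    r=cv2.minAreaRect((q[:,:2]*1000).astype(np.float32)); print(n,m.sum(),np.median(q[:,2]).round(4),r)
s,ds,si=load('scene')
v,u=np.mgrid[175:245,190:255]; P=np.array([px2w(si,a,b,depth=ds[b,a]) for a,b in zip(u.ravel(),v.ravel())])
for n,lo,hi in (('S handletop',.129,.15),('S block',.06,.07)):
    m=(P[:,2]>lo)&(P[:,2]<hi)&(abs(P[:,0]-.49)<.09)&(abs(P[:,1]+.265)<.07); q=P[m]
    r=cv2.minAreaRect((q[:,:2]*1000).astype(np.float32)); print(n,m.sum(),np.median(q[:,2]).round(4),r)
E
```

```text
slotA mid [0.5406 0.144 ] len 0.0651 ang -4.83
slotB mid [ 0.5523 -0.0362] len 0.0651 ang 94.73
ticksA mid [0.5412 0.1435] len 0.1075 ang 94.95
ticksB mid [ 0.5542 -0.0365] len 0.1079 ang 94.61
A 62 [0.5394 0.1441] 175.61 [0.0075 0.0663]
B 61 [ 0.5527 -0.0341] 93.79 [0.0076 0.0664]
handletop 175 0.1353 ((480.535888671875, -278.9826354980469), (24.270950317382812, 46.783023834228516), 88.87919616699219)
block 702 0.0655 ((481.7679443359375, -280.0626220703125), (100.10639190673828, 76.20352172851562), 0.5028948187828064)
all>block 940 0.0673 ((481.72430419921875, -279.9979248046875), (100.01042175292969, 76.39189147949219), 0.7655866742134094)
S handletop 166 0.1351 ((481.92889404296875, -278.4298400878906), (25.300064086914062, 50.845985412597656), 88.3124771118164)
S block 549 0.066 ((481.2549743652344, -279.42059326171875), (105.3600082397461, 79.34725189208984), 0.5455421805381775)
```

Request:
drive_tool([
  [0.6,-0.25,0,-1.0],
  [1.5,-0.65,0,-2.1],
  [2.5,-1.1,0,-3.2],
  [3.5,-1.5,0,-4.3],
  [4.5,-1.95,0,-5.4],
  [5.5,-2.4,0,-6.5],
  [6.5,-2.8,0,-7.6],
  [7.4,-3.2,0,-8.7],
])

```text
clock: 0.77
position: [0.3317, -0.4107, 0.2529]
ee_rot: [-0.0, 0.815, 0.579, 0.0]
contact_force: [0.0, -1.6, -0.5]
width: 0.0851
gripper_force: 0.0
```

```bash
cat > go.py <<'E'
import sys
from h import *
from scipy.spatial.transform import Rotation as Ro
# args: x y z yaw(deg of tool x)
a=[float(v) for v in sys.argv[1:]]
s=get_state(); q=s['ee_rot']; R=Ro.from_quat([q[1],q[2],q[3],q[0]]).as_matrix()
yaw=np.degrees(np.arctan2(R[1,0],R[0,0])); tilt=np.degrees(np.arccos(-R[2,2]))
print('clock',round(s['clock'],2),'pos',s['position'].round(4),'yaw',yaw.round(2),'tilt',tilt.round(2),'q',s['qpos'].round(2),'F',s['contact_force'].round(1),'M',s['moment'].round(2),'w',round(s['width'],4),'gf',round(s['gripper_force'],1))
if a:
    d=R.T@(np.array(a[:3])-s['position'])/.025; print('shift units',d.round(2),'turn units',round(-((a[3]-yaw+180)%360-180)/6,2))
E
python3 go.py .481 -.279 .25 180
```

```text
clock 0.77 pos [ 0.3317 -0.4107  0.2529] yaw 70.8 tilt 0.05 q [-1.02  0.21  1.6   0.    1.33 -0.69] F [ 0.  -1.6 -0.5] M [-0.01 -0.01  0.01] w 0.0851 gf 0.0
shift units [6.94 3.91 0.12] turn units -18.2
```

Request:
drive_tool([
  [0.9,0.5,0,-1.1],
  [1.8,1.0,0,-2.2],
  [2.7,1.5,0,-3.3],
  [3.6,2.0,0,-4.4],
  [4.5,2.5,0,-5.5],
  [5.4,3.0,0,-6.6],
  [6.2,3.5,0,-7.7],
  [6.94,3.9,0,-8.8],
])

```text
clock: 1.43
position: [0.4817, -0.2799, 0.2528]
ee_rot: [-0.0, 0.472, 0.881, 0.0]
contact_force: [0.8, -1.1, -0.1]
width: 0.0856
gripper_force: 0.0
```

Request:
drive_tool([
  [0,0,0,-1.1],
  [0,0,0,-2.2],
  [0,0,0,-3.3],
  [0,0,0,-4.4],
  [0,0,0,-5.5],
  [0,0,0,-6.6],
  [0,0,0,-7.7],
  [0,0,0,-8.8],
])

```text
clock: 2.1
position: [0.4805, -0.281, 0.2528]
ee_rot: [-0.0, 0.031, 1.0, 0.0]
contact_force: [0.5, -0.8, -0.5]
width: 0.0855
gripper_force: 0.0
```

```bash
python3 go.py .481 -.279 .25 180; python3 - <<'E'
from h import *
im,d,i=grab('wrist'); cv2.imwrite('pics/w1.png',im[:,:,::-1])
R=np.array(i['R']);t=np.array(i['t']);K=np.array([[i['fx'],0,i['cx']],[0,i['fy'],i['cy']],[0,0,1]],float)
print(-R.T@t, cv2.projectPoints(np.array([[.481,-.279,.136],[.481,-.279,.066]]),cv2.Rodrigues(R)[0],t,K,np.array(i['dist'],float))[0])
E
```

```text
clock 2.1 pos [ 0.4805 -0.281   0.2528] yaw 176.39 tilt 0.06 q [-0.65  0.25  1.54 -0.    1.35 -2.16] F [ 0.5 -0.8 -0.5] M [-0.04 -0.04  0.02] w 0.0855 gf 0.0
shift units [-0.02  0.08  0.11] turn units -0.6
[ 0.40377169 -0.27552115  0.37400273] [[[318.16700575 238.49634594]]

 [[317.75756092 213.00482745]]]
```

View pics/w1.png

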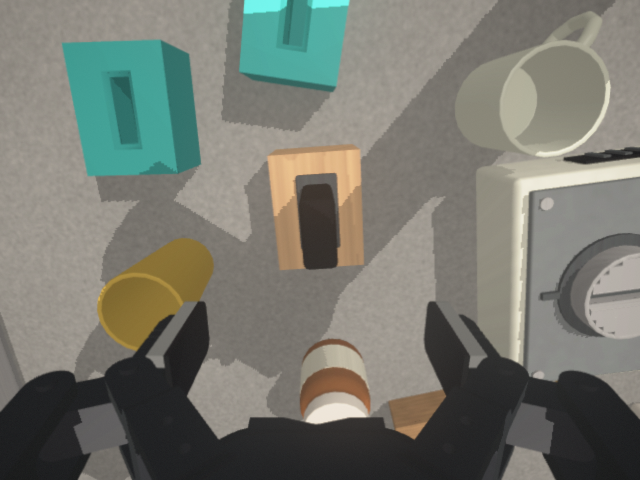

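The handle top at about (320,240) agrees with the projected (318,238), so I'm descending.

Request:
drive_tool([
  [0,0.04,0.5,-0.3],
  [0,0.08,1.3,-0.6],
  [0,0.08,2.2,-0.6],
  [0,0.08,3.1,-0.6],
  [0,0.08,4.0,-0.6],
  [0,0.08,4.9,-0.6],
  [0,0.08,5.5,-0.6],
  [0,0.08,5.9,-0.6],
], grip=60)

```text
clock: 2.82
position: [0.4798, -0.2784, 0.1036]
ee_rot: [-0.001, 0.004, 1.0, 0.001]
contact_force: [-0.7, 0.2, -0.5]
width: 0.0602
gripper_force: 0.0
```

Request:
drive_tool([
  [0,0,0,0],
  [0,0,0,0],
  [0,0,0,0],
  [0,0,0,0],
  [0,0,0,0],
  [0,0,0,0],
  [0,0,0,0],
  [0,0,0,0],
], grip=10, newtons=80)

```text
clock: 3.48
position: [0.4815, -0.2797, 0.1069]
ee_rot: [0.001, 0.003, 1.0, -0.001]
contact_force: [-1.0, 0.7, 5.8]
width: 0.0233
gripper_force: 78.9
```

```bash
python3 go.py .481 -.279 .105 180
```

```text
clock 3.48 pos [ 0.4815 -0.2797  0.1069] yaw 179.66 tilt 0.13 q [-0.65  0.37  1.76  0.    1.01 -2.22] F [-1.   0.7  5.8] M [ 0.09  0.01 -0.03] w 0.0233 gf 78.9
shift units [0.02 0.03 0.08] turn units -0.06
```

Request:
drive_tool([
  [0,0,-0.3,0],
  [0,0,-0.9,0],
  [0,0,-1.7,0],
  [0,0,-2.6,0],
  [0,0,-3.5,0],
  [0,0,-4.4,0],
  [0,0,-5.2,0],
  [0,0,-6.0,0],
])

```text
clock: 4.15
position: [0.4804, -0.2788, 0.2569]
ee_rot: [-0.0, 0.003, 1.0, 0.0]
contact_force: [0.5, 0.5, -0.5]
width: 0.0231
gripper_force: 78.3
```

```bash
python3 go.py .540 .144 .255 175.2; python3 - <<'E'
from h import *
im,d,i=grab('wrist'); cv2.imwrite('pics/w2.png',im[:,:,::-1])
R=np.array(i['R']);t=np.array(i['t']);K=np.array([[i['fx'],0,i['cx']],[0,i['fy'],i['cy']],[0,0,1]],float)
E
```

```text
clock 4.15 pos [ 0.4804 -0.2788  0.2569] yaw 179.67 tilt 0.04 q [-0.65  0.24  1.54 -0.    1.36 -2.22] F [ 0.5  0.5 -0.5] M [-0.01 -0.02  0.05] w 0.0231 gf 78.3
shift units [-2.29 16.93  0.08] turn units 0.74
```

View pics/w2.png

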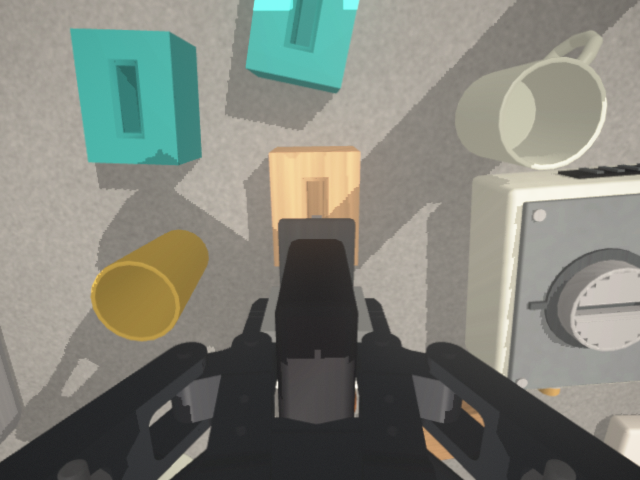

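The wrist view shows the key held upright between the pads, with its handle centred near (317,300). I'm moving it over the open fastener.

Request:
drive_tool([
  [-0.05,0.4,0,0.1],
  [-0.2,1.4,0,0.2],
  [-0.4,2.7,0,0.3],
  [-0.6,4.0,0,0.4],
  [-0.75,5.3,0,0.5],
  [-0.9,6.6,0,0.6],
  [-1.1,7.9,0,0.7],
  [-1.25,9.2,0,0.7],
])

```text
clock: 4.87
position: [0.513, -0.0477, 0.2551]
ee_rot: [-0.001, 0.04, 0.999, 0.0]
contact_force: [0.4, -0.2, -1.4]
width: 0.0228
gripper_force: 78.5
```

```bash
python3 go.py .540 .144 .255 175.2
```

```text
clock 4.87 pos [ 0.513  -0.0477  0.2551] yaw 175.43 tilt 0.07 q [-0.23  0.19  1.62 -0.    1.33 -1.72] F [ 0.4 -0.2 -1.4] M [-0.01 -0.07  0.06] w 0.0228 gf 78.5
shift units [-0.47  7.73  0.  ] turn units 0.04
```

Request:
drive_tool([
  [-0.08,1.2,0,0],
  [-0.15,2.5,0,0],
  [-0.23,3.8,0,0],
  [-0.3,5.1,0,0],
  [-0.37,6.2,0,0],
  [-0.43,7.0,0,0],
  [-0.47,7.5,0,0],
  [-0.47,7.7,0,0],
])

```text
clock: 5.53
position: [0.5402, 0.1432, 0.255]
ee_rot: [-0.001, 0.039, 0.999, 0.0]
contact_force: [-0.3, -0.0, -1.4]
width: 0.0231
gripper_force: 78.5
```

Request:
drive_tool([
  [0,0,0,0],
  [0,0,0.2,0],
  [0,0,0.4,0],
  [0,0,0.6,0],
  [0,0,0.8,0],
  [0,0,1.0,0],
  [0,0,1.0,0],
  [0,0,1.0,0],
])

```text
clock: 6.2
position: [0.5402, 0.1412, 0.2303]
ee_rot: [-0.0, 0.04, 0.999, -0.0]
contact_force: [-0.2, 0.9, -1.2]
width: 0.023
gripper_force: 78.5
```

```bash
python3 go.py .540 .144 .205 175.2; python3 - <<'E'
from h import *
o=[]
for n in ('scene','top'):
    im,d,i=grab(n); o.append(im)
a=cv2.resize(o[0][170:300,300:440],(560,520),interpolation=cv2.INTER_CUBIC)
cv2.imwrite('pics/s3.png',a[:,:,::-1])
im,d,i=grab('wrist')
E
```

```text
clock 6.2 pos [0.5402 0.1412 0.2303] yaw 175.44 tilt 0.05 q [ 0.13  0.27  1.58 -0.    1.3  -1.36] F [-0.2  0.9 -1.2] M [ 0.05 -0.    0.01] w 0.023 gf 78.5
shift units [0.01 0.11 1.01] turn units 0.04
```

View pics/s3.png

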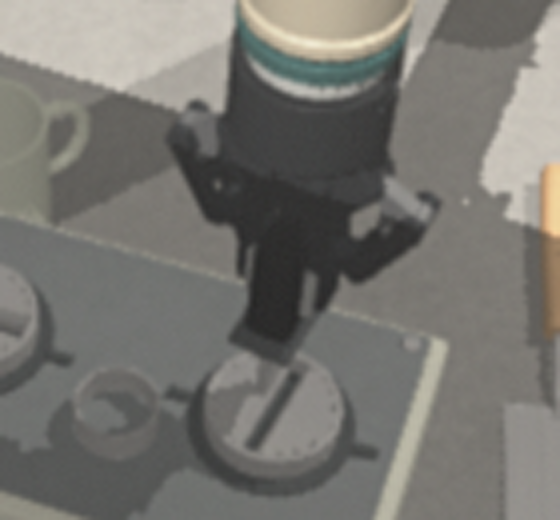

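The scene view shows the blade and flange over the cap near (270,355), with the slot at (275,410). I'm lowering it while watching the force.

Request:
drive_tool([
  [0,0.05,0.2,0],
  [0,0.05,0.4,0],
  [0,0.05,0.6,0],
  [0,0.05,0.8,0],
  [0,0.05,0.95,0],
  [0,0.05,1.1,0],
  [0,0.05,1.2,0],
  [0,0.05,1.3,0],
])

```text
clock: 7.02
position: [0.5405, 0.1428, 0.1979]
ee_rot: [-0.0, 0.04, 0.999, -0.0]
contact_force: [0.3, 0.2, -1.0]
width: 0.0232
gripper_force: 78.5
```

Request:
drive_tool([
  [0,0,0.05,0],
  [0,0,0.1,0],
  [0,0,0.15,0],
  [0,0,0.2,0],
  [0,0,0.25,0],
  [0,0,0.28,0],
  [0,0,0.28,0],
  [0,0,0.28,0],
])

```text
clock: 7.68
position: [0.5405, 0.1428, 0.1913]
ee_rot: [0.0, 0.04, 0.999, -0.0]
contact_force: [0.9, 0.8, -1.3]
width: 0.0232
gripper_force: 78.5
```

```bash
python3 go.py .540 .144 .190 175.2
```

```text
clock 7.68 pos [0.5405 0.1428 0.1913] yaw 175.47 tilt 0.01 q [ 0.13  0.29  1.64 -0.    1.21 -1.36] F [ 0.9  0.8 -1.3] M [0.04 0.01 0.01] w 0.0232 gf 78.5
shift units [0.02 0.05 0.05] turn units 0.04
```

Request:
drive_tool([
  [0,0,0.06,0],
  [0,0,0.12,0.3],
  [0,0,0.12,0.9],
  [0,0,0.12,1.7],
  [0,0,0.12,2.5],
  [0,0,0.12,3.3],
  [0,0,0.12,4.1],
  [0,0,0.12,4.9],
])

```text
clock: 8.35
position: [0.5404, 0.143, 0.188]
ee_rot: [-0.0, 0.294, 0.956, 0.0]
contact_force: [0.1, 0.3, -1.7]
width: 0.0232
gripper_force: 78.4
```

```bash
python3 go.py .541 .144 .188 94.8
```

```text
clock 8.35 pos [0.5404 0.143  0.188 ] yaw 145.85 tilt 0.02 q [ 0.13  0.3   1.64  0.    1.2  -0.84] F [ 0.1  0.3 -1.7] M [ 0.13 -0.01  0.15] w 0.0232 gf 78.4
shift units [ 0.    0.05 -0.  ] turn units 8.51
```

Request:
drive_tool([
  [0,0,0,0.8],
  [0,0,0,1.7],
  [0,0,0,2.6],
  [0,0,0,3.5],
  [0,0,0,4.4],
  [0,0,0,5.3],
  [0,0,0,6.1],
  [0,0,0,6.8],
])

```text
clock: 9.02
position: [0.5402, 0.143, 0.188]
ee_rot: [-0.0, 0.608, 0.794, -0.0]
contact_force: [-0.7, 0.3, -2.2]
width: 0.0231
gripper_force: 78.5
```

Request:
drive_tool([
  [0,0,0,0.4],
  [0,0,0,0.8],
  [0,0,0,1.2],
  [0,0,0,1.5],
  [0,0,0,1.7],
  [0,0,0,1.9],
  [0,0,0,2.0],
  [0,0,0,2.1],
])

```text
clock: 9.68
position: [0.5401, 0.143, 0.188]
ee_rot: [-0.0, 0.691, 0.723, -0.0]
contact_force: [-0.9, 1.0, -4.0]
width: 0.0231
gripper_force: 78.4
```

```bash
python3 go.py .541 .144 .188 94.8
```

```text
clock 9.68 pos [0.5401 0.143  0.188 ] yaw 92.63 tilt 0.05 q [0.13 0.3  1.64 0.   1.2  0.09] F [-0.9  1.  -4. ] M [0.16 0.14 0.18] w 0.0231 gf 78.4
shift units [0.04 0.04 0.  ] turn units -0.36
```

Next I'll creep to the stop, watching the moment.

Request:
drive_tool([
  [0,0,0,0.1],
  [0,0,0,0.2],
  [0,0,0,0.3],
  [0,0,0,0.4],
  [0,0,0,0.45],
  [0,0,0,0.5],
  [0,0,0,0.5],
  [0,0,0,0.5],
])

```text
clock: 10.35
position: [0.5402, 0.1429, 0.1882]
ee_rot: [-0.0, 0.709, 0.705, -0.0]
contact_force: [-1.2, 0.7, -3.0]
width: 0.0232
gripper_force: 78.4
```

```bash
python3 go.py .541 .144 .188 94.8
```

```text
clock 10.35 pos [0.5402 0.1429 0.1882] yaw 89.66 tilt 0.04 q [0.13 0.3  1.64 0.   1.2  0.14] F [-1.2  0.7 -3. ] M [0.28 0.37 0.1 ] w 0.0232 gf 78.4
shift units [0.05 0.03 0.01] turn units -0.86
```

Request:
drive_tool([
  [0,0,0,0.1],
  [0,0,0,0.2],
  [0,0,0,0.3],
  [0,0,0,0.4],
  [0,0,0,0.45],
  [0,0,0,0.5],
  [0,0,0,0.5],
  [0,0,0,0.5],
])

```text
clock: 11.02
position: [0.5401, 0.1429, 0.1882]
ee_rot: [-0.0, 0.727, 0.687, -0.0]
contact_force: [-2.0, 1.0, -3.9]
width: 0.0232
gripper_force: 79.3
```

```bash
python3 go.py .541 .144 .188 94.8
```

```text
clock 11.02 pos [0.5401 0.1429 0.1882] yaw 86.72 tilt 0.05 q [ 0.13  0.3   1.64 -0.    1.2   0.19] F [-2.   1.  -3.9] M [0.33 0.69 1.35] w 0.0232 gf 79.3
shift units [0.05 0.03 0.01] turn units -1.35
```

The moment rose to 1.35 N m, against about 0.12 N m of friction, so the fastener is at its stop. I'm easing off before lifting.

Request:
drive_tool([
  [0,0,0,-0.1],
  [0,0,0,-0.2],
  [0,0,0,-0.3],
  [0,0,0,-0.4],
  [0,0,0,-0.5],
  [0,0,0,-0.6],
  [0,0,0,-0.6],
  [0,0,0,-0.6],
])

```text
clock: 11.68
position: [0.5405, 0.1426, 0.1884]
ee_rot: [0.0, 0.706, 0.709, -0.0]
contact_force: [-3.1, 0.8, -1.7]
width: 0.0229
gripper_force: 78.6
```

```bash
python3 go.py .541 .144 .188 94.8
```

```text
clock 11.68 pos [0.5405 0.1426 0.1884] yaw 90.23 tilt 0.02 q [ 0.13  0.3   1.64 -0.    1.2   0.13] F [-3.1  0.8 -1.7] M [0.07 0.79 0.09] w 0.0229 gf 78.6
shift units [0.06 0.02 0.02] turn units -0.76
```

Request:
drive_tool([
  [0,0,-0.1,0],
  [0,0,-0.3,0],
  [0,0,-0.5,0],
  [0,0,-0.8,0],
  [0,0,-1.2,0],
  [0,0,-1.7,0],
  [0,0,-2.2,0],
  [0,0,-2.8,0],
])

```text
clock: 12.35
position: [0.5413, 0.1428, 0.26]
ee_rot: [0.001, 0.706, 0.709, 0.001]
contact_force: [-0.3, 0.0, -0.5]
width: 0.0229
gripper_force: 78.8
```

Request:
drive_tool([
  [0.4,0,0,0],
  [1.2,0,0,-0.5],
  [2.3,0,0,-1.5],
  [3.4,0,0,-2.5],
  [4.5,0,0,-3.5],
  [5.6,0,0,-4.5],
  [6.7,0,0,-5.5],
  [7.8,0,0,-6.5],
])

```text
clock: 13.02
position: [0.5396, 0.3402, 0.2584]
ee_rot: [0.0, 0.426, 0.905, 0.001]
contact_force: [-0.2, -0.5, -0.6]
width: 0.0231
gripper_force: 78.8
```

```bash
python3 go.py .481 -.279 .258 180; python3 - <<'E'
from h import *
im,d,i=grab('top')
cv2.imwrite('pics/t4.png',cv2.resize(im[190:280,228:362],None,fx=4.4,fy=4.4,interpolation=cv2.INTER_CUBIC)[:,:,::-1])
E
```

```text
clock 13.02 pos [0.5396 0.3402 0.2584] yaw 129.57 tilt 0.09 q [ 0.45  0.37  1.36  0.    1.42 -0.24] F [-0.2 -0.5 -0.6] M [-0.02  0.04 -0.01] w 0.0231 gf 78.8
shift units [-1.760e+01 -1.758e+01 -1.000e-02] turn units -8.4
```

View pics/t4.png

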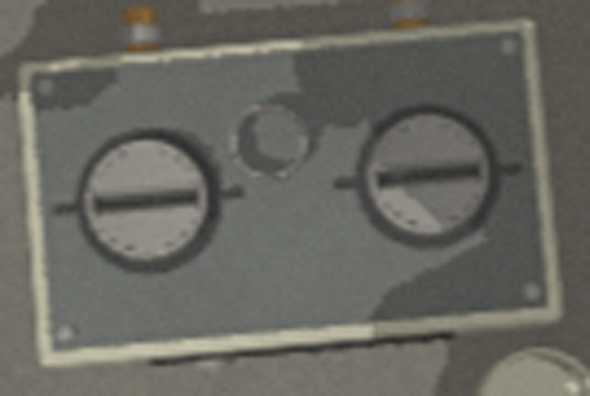

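Slot A now runs from (97,207) to (197,197), in line with its ticks, and B is unchanged. My sideways move went left instead of right, which did no harm. Returning to the stand now.

Request:
drive_tool([
  [-0.5,-0.5,0,-0.5],
  [-1.5,-1.5,0,-1.5],
  [-2.6,-2.6,0,-2.5],
  [-3.7,-3.7,0,-3.5],
  [-4.8,-4.8,0,-4.5],
  [-5.9,-5.9,0,-5.5],
  [-7.0,-7.0,0,-6.5],
  [-8.1,-8.1,0,-7.5],
])

```text
clock: 13.73
position: [0.511, 0.0517, 0.2586]
ee_rot: [0.001, 0.047, 0.999, 0.0]
contact_force: [0.6, -1.0, -1.3]
width: 0.0231
gripper_force: 78.9
```

```bash
python3 go.py .481 -.279 .258 180
```

```text
clock 13.73 pos [0.511  0.0517 0.2586] yaw 174.56 tilt 0.11 q [-0.03  0.18  1.62  0.    1.34 -1.51] F [ 0.6 -1.  -1.3] M [ 0.   -0.03 -0.02] w 0.0231 gf 78.9
shift units [ -0.06 -13.28   0.02] turn units -0.91
```

Request:
drive_tool([
  [0,-1.4,0,-0.2],
  [0,-2.9,0,-0.5],
  [0,-4.4,0,-0.9],
  [0,-5.9,0,-0.9],
  [0,-7.4,0,-0.9],
  [0,-8.9,0,-0.9],
  [0,-10.4,0,-0.9],
  [0,-11.7,0,-0.9],
])

```text
clock: 14.4
position: [0.4819, -0.2405, 0.2587]
ee_rot: [0.001, 0.004, 1.0, -0.001]
contact_force: [0.1, -0.2, -1.3]
width: 0.0231
gripper_force: 78.9
```

Request:
drive_tool([
  [0,-0.7,0,0],
  [0,-1.2,0,0],
  [0,-1.5,0,0],
  [0,-1.6,0,0],
  [0,-1.6,0,0],
  [0,-1.6,0,0],
  [0,-1.6,0,0],
  [0,-1.6,0,0],
])

```text
clock: 15.07
position: [0.4817, -0.277, 0.2585]
ee_rot: [0.0, 0.002, 1.0, 0.0]
contact_force: [-0.3, 0.3, -1.7]
width: 0.0233
gripper_force: 78.9
```

```bash
python3 go.py .481 -.279 .258 180;python3 - <<'E'
from h import *
im,d,i=grab('wrist'); cv2.imwrite('pics/w5.png',im[:,:,::-1])
E
```

```text
clock 15.07 pos [ 0.4817 -0.277   0.2585] yaw 179.74 tilt 0.01 q [-0.65  0.24  1.54  0.    1.36 -2.21] F [-0.3  0.3 -1.7] M [-0.02 -0.02  0.07] w 0.0233 gf 78.9
shift units [ 0.03 -0.08  0.02] turn units -0.04
```

View pics/w5.png

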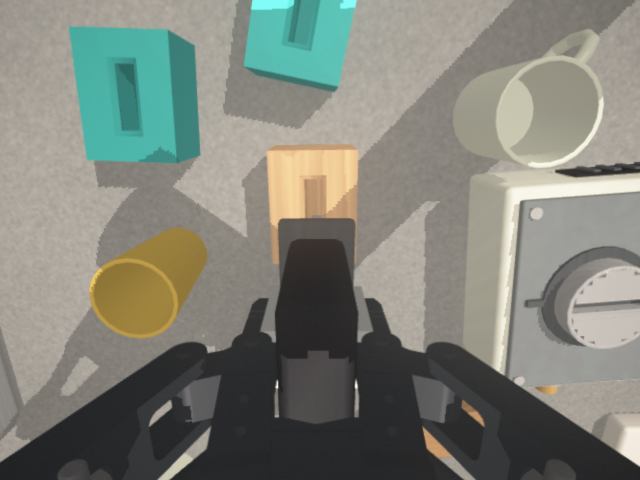

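The key sits in the hand as it did before turning: the flange is again at columns 278–355. I'm lowering it into the stand.

Request:
drive_tool([
  [0,-0.1,0.3,0],
  [0,-0.1,0.8,0],
  [0,-0.1,1.4,0],
  [0,-0.1,2.0,0],
  [0,-0.1,2.7,0],
  [0,-0.1,3.5,0],
  [0,-0.1,4.3,0],
  [0,-0.1,5.0,0],
])

```text
clock: 15.78
position: [0.4811, -0.2802, 0.1317]
ee_rot: [-0.0, 0.003, 1.0, 0.0]
contact_force: [-0.2, -0.1, -1.7]
width: 0.0232
gripper_force: 78.9
```

Request:
drive_tool([
  [0,0,0.2,0],
  [0,0,0.4,0],
  [0,0,0.55,0],
  [0,0,0.7,0],
  [0,0,0.8,0],
  [0,0,0.9,0],
  [0,0,0.97,0],
  [0,0,0.97,0],
])

```text
clock: 16.45
position: [0.4815, -0.2807, 0.109]
ee_rot: [0.0, 0.003, 1.0, -0.0]
contact_force: [0.6, 0.3, -1.1]
width: 0.0229
gripper_force: 78.9
```

```bash
python3 go.py .481 -.279 .106 180
```

```text
clock 16.45 pos [ 0.4815 -0.2807  0.109 ] yaw 179.67 tilt 0.01 q [-0.65  0.37  1.76 -0.    1.02 -2.22] F [ 0.6  0.3 -1.1] M [ 0.05 -0.02  0.01] w 0.0229 gf 78.9
shift units [0.02 0.07 0.12] turn units -0.06
```

Request:
drive_tool([
  [0,0,0.03,0],
  [0,0,0.05,0],
  [0,0,0.07,0],
  [0,0,0.09,0],
  [0,0,0.1,0],
  [0,0,0.1,0],
  [0,0,0.1,0],
  [0,0,0.1,0],
])

```text
clock: 17.12
position: [0.4815, -0.2807, 0.1069]
ee_rot: [0.0, 0.003, 1.0, -0.0]
contact_force: [-0.7, 1.4, 3.3]
width: 0.0231
gripper_force: 79.6
```

```bash
python3 go.py
```

```text
clock 17.12 pos [ 0.4815 -0.2807  0.1069] yaw 179.67 tilt 0.02 q [-0.65  0.37  1.76 -0.    1.01 -2.22] F [-0.7  1.4  3.3] M [0.1  0.04 0.07] w 0.0231 gf 79.6
```

The upward force shows the flange resting on the block. Releasing and rising.

Request:
drive_tool([
  [0,0,0,0],
  [0,0,0,0],
  [0,0,0,0],
  [0,0,0,0],
  [0,0,0,0],
  [0,0,0,0],
  [0,0,0,0],
  [0,0,0,0],
], grip=60)

```text
clock: 17.78
position: [0.4815, -0.2807, 0.1065]
ee_rot: [-0.0, 0.003, 1.0, -0.0]
contact_force: [0.3, 0.3, -0.7]
width: 0.0599
gripper_force: 0.0
```

Request:
drive_tool([
  [0,0,-0.3,0],
  [0,0,-0.9,0],
  [0,0,-1.7,0],
  [0,0,-2.6,0],
  [0,0,-3.5,0],
  [0,0,-4.4,0],
  [0,0,-5.2,0],
  [0,0,-6.0,0],
])

```text
clock: 18.45
position: [0.4814, -0.2806, 0.2585]
ee_rot: [0.0, 0.003, 1.0, -0.0]
contact_force: [1.2, -0.2, -0.7]
width: 0.0598
gripper_force: 0.0
```

Request:
drive_tool([
  [0,0,0,0],
  [0,0,0,0],
  [0,0,0,0],
  [0,0,0,0],
  [0,0,0,0],
  [0,0,0,0],
  [0,0,0,0],
  [0,0,0,0],
])

```text
clock: 19.12
position: [0.4814, -0.2806, 0.2561]
ee_rot: [-0.0, 0.003, 1.0, 0.0]
contact_force: [0.7, -0.4, -0.8]
width: 0.0602
gripper_force: 0.0
```

```bash
python3 go.py; python3 - <<'E'
from h import *
im,d,i=grab('wrist'); s,_,_=grab('scene')
o=np.zeros((480,800,3),np.uint8); o[:360,:480]=cv2.resize(im,(480,360)); o[:280,480:800]=cv2.resize(s[150:290,170:330],(320,280))
cv2.imwrite('pics/f6.png',o[:,:,::-1])
E
```

```text
clock 19.12 pos [ 0.4814 -0.2806  0.2561] yaw 179.66 tilt 0.05 q [-0.65  0.25  1.54 -0.    1.36 -2.22] F [ 0.7 -0.4 -0.8] M [-0.01  0.01 -0.01] w 0.0602 gf 0.0
```

View pics/f6.png

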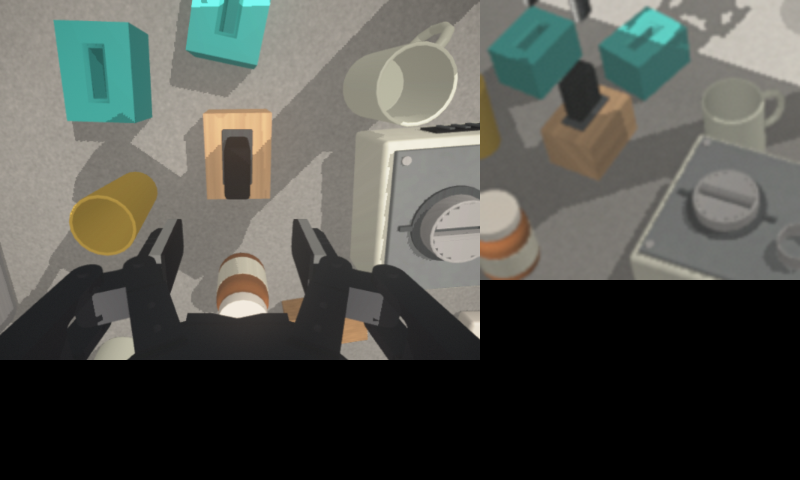

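The picture shows the key upright in the wooden stand, at (238,165) on the left and (580,95) on the right, with the gripper clear of it and nothing disturbed.

```bash
python3 -c "
from rig import order; print(order.sign_off())"
```

```text
the job is handed in; nothing more can be done
None
```

I turned the open fastener clockwise to its stop, put the key back upright in its wooden stand and let go, and handed the job in at about 19 s; the locked fastener and the bystanders in view looked untouched.

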